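# Set and lock the last leg of an upturned monitor riser

## Task

The monitor riser lies upside down on the desk and one of its four telescopic legs is still too long, with its cam lever open. Take hold of that leg, push it down until the middle one of its three ring marks is level with the top of its cam ring, so that it is as long as the other three, and then, without letting go of the leg, swing its lever clockwise (seen from above) fully shut. Finish still gripping the leg, on its mark and with the lever shut, and leave the mug, stapler, tape roll and plant where they are.

Things in the scene. Friction and masses are not known exactly. Their poses are not given: they have to be found in the camera images.
- riser: Upturned monitor riser, fixed: dark wooden board 230 x 380 x 18 mm on the desk, four legs pointing up from it. Origin: at desk height under the too-long leg; the other legs, already set and shut, are at (160, 0), (0, -290), (160, -290) mm in its frame, z up. Each leg: black outer tube 30 mm wide, collar 39 mm wide, on it a cam ring 38 mm wide with a lever, through them the aluminium inner leg.
- ring_top (a point): Point on the axis of the too-long leg at the top of its cam ring, 110 mm above the desk; fixed to the riser, axes as the riser's. The leg's middle mark belongs at this height.
- other_foot (a point): Centre of the foot's end face of the set leg at (160, 0) mm in the riser's frame, 172 mm above the desk: the height to which the too-long leg must come.
- leg: Too-long inner leg: upright bare aluminium tube, 22 mm diameter, three dark ring marks 15 mm apart, black rubber foot on top (28 mm diameter, 14 mm high). Origin: on its axis at the middle mark, 62 mm below the foot's end; z up. It slides in its tube and stays where left (friction about 5 N, lever open or shut); it is round and turns freely about its axis, so a hand gripping it can turn with it.
- foot_end (a point): Centre of the end face (top) of the too-long leg's rubber foot, 62 mm above its middle mark.
- leg_slide (a joint): Height of the too-long leg's middle mark above the top of its cam ring, m: 0 = on the mark, positive = leg too long. It starts between 0.030 and 0.055; stops at -0.012 and 0.060.
- lever (a joint): Angle of that leg's cam lever, rad: 0 = wide open, 1.05 = fully shut at its stop, growing clockwise seen from above; starts at 0 to 0.25, stays where left (friction 0.1 N m). It turns about an upright axis 2.5 mm off the leg's. In the riser's frame it points at the angle (1.047 - value) counterclockwise from +x; shut, it lies along +x, over the board.
- lever_tip (a point): Outer end of that lever, 57 mm from the ring's axis, 118 mm above the desk. The lever is an upright blade, 6 mm thick, 20 to 57 mm out from the axis, its top 15 mm above the cam ring's top: a finger gripping the leg just above the ring meets the blade's side when the hand turns clockwise, and pushes it along. Nothing else stands above the ring around the leg.
- mug: White ceramic mug, 80 mm diameter, 95 mm high, loose; origin at the centre of its underside. Leave alone.
- stapler: Black stapler, 135 x 36 x 50 mm, loose; origin at the centre of its underside. Leave alone.
- tape: Clear roll of tape lying flat, 100 mm diameter, 24 mm high, loose; origin at the centre of its underside. Leave alone.
- plant_pot: White plant pot with a small green plant, 94 mm diameter, 82 mm high (150 mm with the leaves), loose; origin at the centre of its underside. Leave alone.

How it is judged (in metres and radians):
On the way, in this order (a step that is already met when the one before it is completed fails the run):
1. the leg is gripped and on its mark, within 4 mm, with the lever still open (less than 0.5 rad) (value of joint leg_slide between -0.004 and 0.004 m and value of joint lever below 0.5 rad and contact force between the fingers and leg above 2 N), for 0.2 s.
2. the lever is swung shut (more than 0.97 rad) with the leg still gripped on its mark (value of joint leg_slide between -0.004 and 0.004 m and value of joint lever above 0.97 rad and contact force between the fingers and leg above 2 N), for 0.2 s.
At the end, for the whole second after the job is handed in: The fingers still grip the leg (more than 2 N), its middle mark is within 4 mm of the top of the cam ring, the leg is at rest, and the lever is shut (more than 0.97 of its 1.05 rad) (all of step 2 and linear speed of leg below 0.01 m/s); the arm keeps its last pose, push and grip.
It fails at once if the leg is let go once it is down at its mark, or with the lever past half shut (less than 0.5 N between fingers and leg) ((value of joint leg_slide below 0.004 m or value of joint lever above 0.5 rad) and contact force between the fingers and leg below 0.5 N).
It fails at once if the mug, stapler, tape roll or plant is moved by more than 20 mm (distance of any of mug, stapler, tape, plant_pot from where it was at the start of the episode above 0.02 m).
It also fails if it takes over 42 s, if anything falls off the work surface, if the arm or the gripper's body presses on something with over 40 N, if the wrist force passes 120 N, or if a joint passes its speed limit or range.

## Robot

A 6-joint arm with a two-finger parallel gripper is mounted at the origin on the work surface. World frame = base frame: x ahead of the robot, y to its left, z up, the work surface at z = 0. Lengths are in mm, angles in degrees, forces in N, time in s.
With the tool pointing down it reaches from about 300 to 850 mm from the base axis. Payload 4.2 kg.
Tool frame: the origin (TCP) lies between the finger pads; the fingertips stand 22 mm ahead of it and the grasp point (between the pads) lies 3 mm ahead of it; z points along the fingers, y is the direction in which the jaws open and shut (so a half turn about z gives the same grasp; the last joint's range is limited). The gripper opens to 91 mm and grips with 3 to 60 N. Pads are 32 mm wide; open, the fingers measure 118 mm over their backs; the gripper's body (76 mm by 178 mm) begins 60 mm behind the grasp point.
Start: joints at [-78.323, 18.312, 89.639, -0, 72.044, -1.146], TCP at [127.615, -560.674, 235.976] pointing down, gripper open.
Joint ranges: [-177.97, 177.97], [-48.28, 115.42], [12.27, 149.76], [-77.06, 257.06], [2.81, 150.46], [-146.56, 146.56]. Speed limits (degrees/s): [147.25, 147.25, 180, 180, 180, 180].

## Interface

Orientations are given as [roll, pitch, yaw] about the fixed x, y, z axes, in that order (R = Rz(yaw) Ry(pitch) Rx(roll)).
In Python, from workcell import * gives the robot as it stands.
- The arm moves only by the shell command python3 -m jog 'ROWS' [OPENING] [FORCE]. ROWS is text: rows parted by semicolons, each of 6 numbers parted by spaces: the shift along the tool's x, y, z in units of 0.5 m (1.0 is 0.5 m), then the turn, a rotation vector about the tool's x, y, z in units of pi/2 rad (1.0 is pi/2 rad). A call has 1 to 20 rows; each row is the pose to reach, as a shift and turn from the pose measured when the call began, along the tool's axes at that moment; what a row does not reach only later rows make up. A row lasts 1/12 s, in which the tool goes at most 41.7 mm and 7.16 degrees, less where a joint would pass 70% of its speed; a pose out of reach is approached as far as the arm can. A call with a number of a shift or a turn outside -1 to 1 is refused whole. A call with a gripper value outside its range is refused whole. OPENING is the opening, from -1 (shut) to 1 (fully open), set as the call begins (- or left out, the last holds). The fingers move at their own pace and stop on an object; FORCE is the grip in N (left out, the last holds). Time passes only in rows, so rows that repeat a pose let the fingers close. It gives the time, the measured TCP pose, the force and the opening at its end, in the units of the state.
- state(): the state, without advancing time (a new reading comes with each control period).
- grab_frame(name): name is "scene" or "side" or "wrist"; returns the picture (384x512x3 uint8, red, green, blue); there is no depth.
- calibration(name): a dict with "mtx" (3x3 intrinsics, pixels), "rvec" (rotation vector, rad) and "tvec" (3), from world to camera coordinates, as OpenCV has them. Camera axes: x right, y down, z forward; pixel columns grow to the right and rows downward; lengths in mm; the calibration is good to about 2 mm. A picture is of the moment at which its call begins: read the wrist's pose just before it. calibration takes no time and is no camera call; for the wrist camera it gives the pose at the moment of the call.
- job_done(): hands the job in, once; it reports no verdict.
Trained networks look in the newest picture that a camera, given by its name, has taken for a name from the list of things; names that differ only in an ending like _2 or _b are one class to them, and where a whole thing is asked for, a point or a joint stands for the part that bears it (a point fixed in the world has none). Each returns a list of dicts, best first, with "confidence" (0 to 1); they miss things now and then, are a little off and sometimes report something else, mostly with a low value. They report only what shows in the picture. A call takes as long as a camera call.
- spot_in(query, camera): "rect" ([left, top, right, bottom] in pixels, round what is visible of it).
- tip_of(query, camera): "location" ([column, row] in pixels: a listed point, or the origin of a listed thing).
The state is a dict: "time_s": time; "qpos": joint angles; "qvel": joint speeds; "effort": joint torques, N m; "ee_pos": TCP position; "ee_rot": TCP orientation; "force": force on the tool from outside, world axes, zero at the start; "torque": the same for the moment, N m; "gripper_width": finger opening in mm.
Only numpy, scipy, OpenCV 4.12 (cv2) and the standard library are available. Lean on these libraries where they do the work, as an engineer would, in place of code of your own. Each camera call takes 0.05 s, during which the arm holds its last target. There are 200 camera calls.

## Working session

There is one attempt and no reset: what is moved stays moved. The work goes in short steps, Python scripts to look and compute and a shell command to move; the robot and the scene stay as the last step left them, time stands still between calls to the robot, and variables do not carry over. Pictures are saved under pics/ and viewed, about 8 in all and at most 12, crops included, and the job is handed in when it is done.

```bash
mkdir -p pics; cat > h.py <<'E'
from workcell import *
import numpy as np, cv2
def cam(n):
    c=calibration(n); R=cv2.Rodrigues(np.array(c["rvec"],float))[0]
    return np.array(c["mtx"],float),R,np.array(c["tvec"],float).ravel()
def proj(n,P):
    K,R,t=cam(n); p=K@(R@np.array(P,float)+t); return p[:2]/p[2]
def ray(n,uv):
    K,R,t=cam(n); d=R.T@np.linalg.solve(K,[*uv,1.]); return -R.T@t,d/np.linalg.norm(d)
def tri(obs):
    A=np.zeros((3,3));b=np.zeros(3)
    for n,uv in obs:
        o,d=ray(n,uv);M=np.eye(3)-np.outer(d,d);A+=M;b+=M@o
    return np.linalg.solve(A,b)
def atz(n,uv,z):
    o,d=ray(n,uv);return o+d*(z-o[2])/d[2]
def save(n,f):
    im=grab_frame(n);cv2.imwrite(f,im[:,:,::-1]);return im
E
python3 - <<'E'
from h import *
s=state();print(s)
ims=[save(n,f"pics/{n}0.png") for n in("scene","side","wrist")]
cv2.imwrite("pics/both0.png",np.vstack(ims[:2])[:,:,::-1])
for n in("scene","side","wrist"):
    for q in("foot_end","leg","ring_top","other_foot","lever_tip","riser"):
        print(n,q,[(np.round(d["location"],1).tolist(),round(d["confidence"],2)) for d in tip_of(q,n)][:3])
    print(n,[ (q,[(np.round(d["location"]).tolist(),round(d["confidence"],2)) for d in tip_of(q,n)][:1]) for q in("mug","stapler","tape","plant_pot")])
E
```

```text
{'time_s': 0.0, 'qpos': array([-7.83210599e+01,  1.83522330e+01,  8.97060199e+01, -2.16316548e-03,
        7.20428538e+01, -1.14350604e+00]), 'qvel': array([ 0.06060192, -0.01983211,  0.08756832, -0.03205139, -0.01875443,
       -0.10684122]), 'effort': array([-3.34619370e-03, -4.12455153e+01, -2.31969202e+01,  7.25303614e-02,
        4.59326897e-02, -1.38251989e-04]), 'ee_pos': array([ 127.53065186, -560.20929946,  235.11692101]), 'ee_rot': array([-1.79898872e+02,  3.84536207e-05,  1.28231149e+01]), 'force': array([-0.59142822,  0.18099658,  0.04155867]), 'torque': array([ 0.04224041,  0.04149844, -0.05117405]), 'gripper_width': 91.20668377324223}
scene foot_end [([225.0, 199.2], 0.51)]
scene leg [([228.8, 210.3], 0.49), ([227.1, 218.5], 0.27)]
scene ring_top [([228.9, 218.2], 0.87)]
scene other_foot [([240.2, 229.6], 0.72), ([225.4, 259.1], 0.64)]
scene lever_tip [([240.7, 228.0], 0.48), ([228.3, 237.2], 0.46)]
scene riser [([230.6, 237.0], 0.64)]
scene [('mug', [([364.0, 240.0], 0.6)]), ('stapler', [([365.0, 273.0], 0.79)]), ('tape', [([167.0, 157.0], 0.81)]), ('plant_pot', [([334.0, 188.0], 0.68)])]
side foot_end [([247.9, 147.7], 0.62)]
side leg [([245.6, 169.2], 0.74)]
side ring_top [([247.1, 176.9], 0.64)]
side other_foot [([193.8, 157.9], 0.87)]
side lever_tip [([232.5, 181.3], 0.51)]
side riser [([247.7, 199.8], 0.61)]
side [('mug', [([212.0, 311.0], 0.87)]), ('stapler', [([173.0, 299.0], 0.58)]), ('tape', [([345.0, 166.0], 0.72)]), ('plant_pot', [([287.0, 297.0], 0.84)])]
wrist foot_end []
wrist leg []
wrist ring_top []
wrist other_foot []
wrist lever_tip []
wrist riser []
wrist [('mug', []), ('stapler', []), ('tape', []), ('plant_pot', [])]
```

View pics/both0.png

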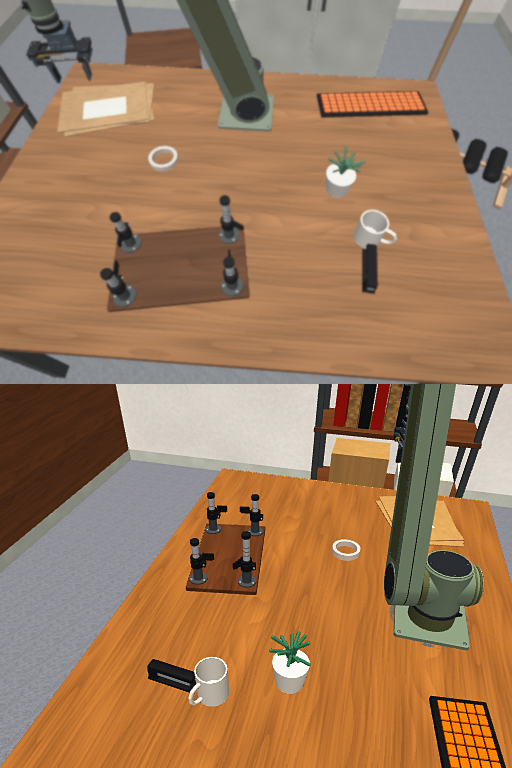

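The two stacked pictures show the long leg at scene (225,199), foot on top, and at side (247,148). Its lever points to the right in the scene view, at about (240,227). The set leg at (160,0) is at scene (230,258) and side (194,158). The plant, mug and stapler stand well clear of it, and the tape lies toward the base.

```bash
python3 - <<'E'
from h import *
for k,a,b in(("foot",(225,199.2),(247.9,147.7)),("leg",(228.8,210.3),(245.6,169.2)),("ring",(228.9,218.2),(247.1,176.9)),("other",(228,258),(193.8,157.9)),("riser",(230.6,237),(247.7,199.8)),("lever",(240.7,228),(232.5,181.3)),("mug",(364,240),(212,311)),("plant",(334,188),(287,297)),("tape",(167,157),(345,166))):
    P=tri([("scene",a),("side",b)]);print(k,P.round(1),(proj("scene",P)-a).round(1),(proj("side",P)-b).round(1))
print(atz("scene",(228.9,218.2),110),atz("side",(247.1,176.9),110),atz("side",(193.8,157.9),172),atz("scene",(228,258),172))
for n in("scene","side"): print(n,-cam(n)[1].T@cam(n)[2])
K,R,t=cam("wrist");print(-R.T@t,R[2])
a=cv2.imread("pics/scene0.png")[185:285,180:300];b=cv2.imread("pics/side0.png")[100:220,175:285]
cv2.imwrite("pics/crop0.png",np.vstack([cv2.resize(a,(440,290),interpolation=2),cv2.resize(b,(440,300),interpolation=2)]))
E
```

```text
foot [ 5.718e+02 -5.000e-01  2.094e+02] [-0.8 -1.4] [-1.1  0.9]
leg [570.5   9.4 143.5] [0.8 1.2] [ 1.  -0.8]
ring [570.3   5.5 107.8] [0.1 0.1] [ 0.1 -0.1]
other [727.5  29.7 171.2] [1.3 2. ] [ 1.5 -1.1]
riser [572.7   3.2   8.4] [-0.4 -0.7] [-0.6  0.5]
lever [604.4  43.6 113.5] [0.4 0.6] [ 0.5 -0.4]
mug [544.3 417.9 -13.1] [0.6 0.6] [ 0.9 -0.5]
plant [363.6 332.7   2.3] [1.  1.4] [ 1.8 -1.3]
tape [ 283.4 -253.2   21.9] [0.1 0.2] [ 0.2 -0.2]
[571.30416383   5.53254984 110.        ] [569.6840865    8.68195728 110.        ] [729.47025286  37.27205221 172.        ] [722.96640143  25.95315835 172.        ]
scene [1103.94220897  125.16447727  971.40924258]
side [ 265.28390801 1017.47691899  929.87402801]
[ 207.00661551 -542.69683318  385.04798424] [-0.2806554  -0.06380784 -0.95768529]
```

View pics/crop0.png

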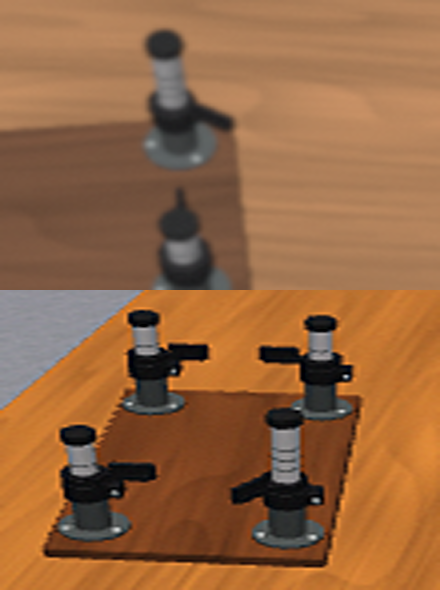

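```bash
python3 -m jog '0.55 -0.45 -0.14 0 0 -1;0.55 -0.45 -0.14 0 0 -1;0.55 -0.45 -0.14 0 0 -1;0.55 -0.45 -0.14 0 0 -1;0.55 -0.45 -0.14 0 0 -1;0.55 -0.45 -0.14 0 0 -1;0.55 -0.45 -0.14 0 0 -1;0.55 -0.45 -0.14 0 0 -1;0.55 -0.45 -0.14 0 0 -1;0.55 -0.45 -0.14 0 0 -1;0.55 -0.45 -0.14 0 0 -1;0.55 -0.45 -0.14 0 0 -1;0.55 -0.45 -0.14 0 0 -1;0.55 -0.45 -0.14 0 0 -1' 1
cat >> h.py <<'E'
from scipy.spatial.transform import Rotation as Ro
def plan(p,yaw):
    s=state();R=Ro.from_euler("xyz",s["ee_rot"],degrees=True)
    T=Ro.from_euler("xyz",[180,0,yaw],degrees=True)
    print("pos",s["ee_pos"].round(1),"rot",s["ee_rot"].round(1),"q6",s["qpos"][5].round(1),"F",s["force"].round(1),"t",s["time_s"],"w",round(s["gripper_width"],1))
    print("row",(R.inv().apply(np.array(p)-s["ee_pos"])/500).round(4),((R.inv()*T).as_rotvec()/(np.pi/2)).round(3))
E
python3 -c "
from h import *
plan([571,4,310],-148)"
```

```text
time_s: 2.82
ee_pos: [345.9, -280.1, 306.1]
ee_rot: [180.0, 0.0, 102.9]
force: [0.3, -0.1, -0.0]
gripper_width: 91.2
pos [ 345.9 -280.1  306.1] rot [180.    0.  102.9] q6 -53.4 F [ 0.3 -0.1 -0. ] t 2.8167 w 91.2
row [ 0.4532  0.5658 -0.008 ] [-0.     0.    -1.212]
```

```bash
python3 -m jog '0.453 0.566 -0.01 0 0 -1;0.453 0.566 -0.01 0 0 -1;0.453 0.566 -0.01 0 0 -1;0.453 0.566 -0.01 0 0 -1;0.453 0.566 -0.01 0 0 -1;0.453 0.566 -0.01 0 0 -1;0.453 0.566 -0.01 0 0 -1;0.453 0.566 -0.01 0 0 -1;0.453 0.566 -0.01 0 0 -1;0.453 0.566 -0.01 0 0 -1;0.453 0.566 -0.01 0 0 -1;0.453 0.566 -0.01 0 0 -1;0.453 0.566 -0.01 0 0 -1;0.453 0.566 -0.01 0 0 -1' && python3 -m jog '0 0 0 0 0 -0.2;0 0 0 0 0 -0.2;0 0 0 0 0 -0.2;0 0 0 0 0 -0.2;0 0 0 0 0 -0.2'
python3 - <<'E'
from h import *
plan([571,4,310],-148)
im=save("wrist","pics/w1.png")
for q in("foot_end","leg","ring_top","lever_tip","other_foot"):
    for d in tip_of(q,"wrist")[:2]: print(q,np.round(d["location"],1),round(d["confidence"],2),[atz("wrist",d["location"],z).round(1).tolist() for z in{"foot_end":(205,210),"leg":(145,),"ring_top":(110,),"lever_tip":(118,),"other_foot":(172,)}[q]])
K,R,t=cam("wrist");print(-R.T@t)
E
```

```text
time_s: 3.98
ee_pos: [571.2, 4.0, 310.9]
ee_rot: [-180.0, -0.0, -167.1]
force: [-1.3, 0.7, -0.7]
gripper_width: 91.3
time_s: 4.4
ee_pos: [571.2, 3.8, 310.9]
ee_rot: [-180.0, -0.0, -149.4]
force: [-0.4, -0.3, 0.4]
gripper_width: 91.0
pos [571.2   3.8 310.9] rot [-180.    -0.  -149.4] q6 -121.4 F [-0.4 -0.3  0.4] t 4.4 w 91.0
row [0.0001 0.0004 0.0018] [-0.    -0.    -0.015]
foot_end [246.6 201.6] 0.79 [[576.6, 2.9, 205.0], [575.1, 2.1, 210.0]]
leg [244.6 182.7] 0.95 [[575.5, -1.4, 145.0]]
ring_top [246.3 173.6] 0.9 [[572.2, -1.6, 110.0]]
lever_tip [270.  213.1] 0.64 [[600.5, 51.6, 118.0]]
other_foot [199.8 306. ] 0.69 [[733.9, 27.8, 172.0]]
[500.56465662 -38.10310981 459.96073111]
```

View pics/w1.png

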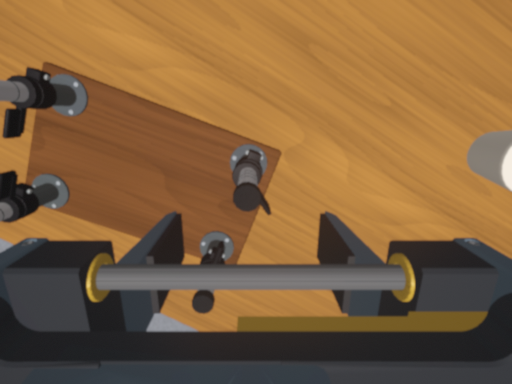

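Seen from the wrist: foot at (246,198), ring at (246,173), lever running to (270,213). So the leg axis is near (573,1.5), the riser yaw is about 9.4°, the lever points at about 62° world (value about 0.13), and the jaw axis at 120° clears it. Next I'll push the foot down to a known height (tips at z=190, slide 18) with shut fingers, then grip.

```bash
python3 - <<'E'
from h import *
plan([573,1.5,240],-149)
plan([573,1.5,212],-149)
E
```

```text
pos [571.2   3.9 310.9] rot [-180.    -0.  -149.2] q6 -121.6 F [-0.  -0.4 -0.4] t 4.7 w 91.4
row [-0.0006 -0.006   0.1417] [-0.    -0.    -0.002]
pos [571.2   3.9 310.9] rot [-180.    -0.  -149.2] q6 -121.6 F [-0.  -0.4 -0.4] t 4.7 w 91.4
row [-0.0007 -0.006   0.1977] [-0.    -0.    -0.002]
```

```bash
python3 -m jog '0 -0.006 0.02 0 0 0;0 -0.006 0.05 0 0 0;0 -0.006 0.08 0 0 0;0 -0.006 0.11 0 0 0;0 -0.006 0.14 0 0 0;0 -0.006 0.14 0 0 0;0 -0.006 0.14 0 0 0;0 -0.006 0.14 0 0 0;0 -0.006 0.14 0 0 0;0 -0.006 0.14 0 0 0' -1 20
python3 -m jog '0 0 0.004 0 0 0;0 0 0.008 0 0 0;0 0 0.012 0 0 0;0 0 0.016 0 0 0;0 0 0.02 0 0 0;0 0 0.024 0 0 0;0 0 0.028 0 0 0;0 0 0.028 0 0 0'
python3 -m jog '0 0 0.004 0 0 0;0 0 0.008 0 0 0;0 0 0.012 0 0 0;0 0 0.016 0 0 0;0 0 0.02 0 0 0;0 0 0.024 0 0 0;0 0 0.028 0 0 0;0 0 0.028 0 0 0;0 0 0.028 0 0 0'
python3 - <<'E'
from h import *
plan([573,1.5,212],-149)
E
```

```text
time_s: 5.53
ee_pos: [573.2, 1.3, 241.9]
ee_rot: [-179.9, 0.1, -149.2]
force: [-0.0, 0.7, 1.5]
gripper_width: 27.7
time_s: 6.2
ee_pos: [573.2, 1.3, 227.7]
ee_rot: [-179.9, 0.1, -149.2]
force: [-0.2, 0.1, 0.3]
gripper_width: 0.5
time_s: 6.95
ee_pos: [573.1, 1.3, 213.1]
ee_rot: [-180.0, 0.0, -149.2]
force: [-0.6, -0.0, -0.9]
gripper_width: 0.5
pos [573.1   1.3 213.1] rot [-180.     0.  -149.2] q6 -121.8 F [-0.6 -0.  -0.9] t 6.95 w 0.5
row [-0.      0.0004  0.0022] [-0.     0.    -0.002]
```

```bash
python3 - <<'E'
from h import *
a=save("scene","pics/s2.png")[165:265,170:300];b=save("side","pics/d2.png")[80:220,185:315]
for q in("foot_end","leg"):
  for n in("scene","side"): print(q,n,[(np.round(d["location"],1).tolist(),round(d["confidence"],2)) for d in tip_of(q,n)][:2])
cv2.imwrite("pics/crop2.png",np.hstack([cv2.resize(a,None,fx=3,fy=3,interpolation=2),cv2.resize(b,(390,300),interpolation=2)])[:,:,::-1])
print(proj("side",[573,1.5,190]),proj("side",[573,1.5,110]))
E
```

```text
foot_end scene [([225.1, 202.7], 0.7)]
foot_end side [([245.0, 153.2], 0.73)]
leg scene [([226.5, 215.4], 0.7)]
leg side [([244.2, 170.3], 0.71)]
[246.3479487  154.29414785] [246.72177276 175.3660011 ]
```

View pics/crop2.png

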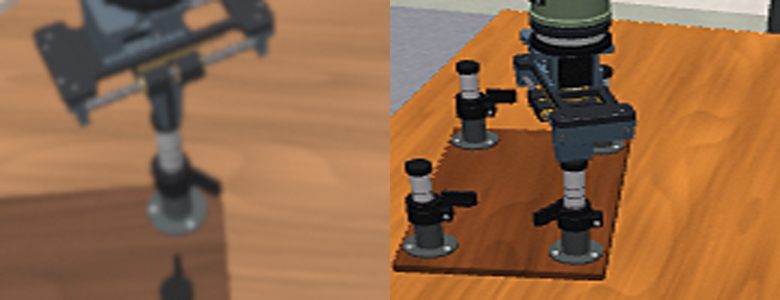

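The shut fingers rest on the foot: side foot_end is now at row 153, against a predicted 154 for z=190. That puts the slide at about 19 mm. Now open, go down and grip at TCP z=156.

```bash
python3 -m jog '0 0 -0.03 0 0 0;0 0 -0.05 0 0 0;0 0 -0.05 0 0 0;0 0 -0.05 0 0 0;0 0 -0.05 0 0 0;0 0 -0.05 0 0 0;0 0 -0.05 0 0 0;0 0 -0.05 0 0 0;0 0 -0.05 0 0 0;0 0 -0.05 0 0 0' 0.6
python3 - <<'E'
from h import *
plan([573,1.5,156],-149)
for n in("scene","side"):
  im=save(n,f"pics/{n}3.png")
  for q in("foot_end","leg"): print(q,n,[(np.round(d["location"],1).tolist(),round(d["confidence"],2)) for d in tip_of(q,n)][:2])
E
```

```text
time_s: 8.08
ee_pos: [573.1, 1.4, 238.3]
ee_rot: [-180.0, 0.0, -149.2]
force: [-0.0, -0.2, -0.0]
gripper_width: 64.0
pos [573.1   1.4 238.3] rot [-180.     0.  -149.2] q6 -121.8 F [-0.  -0.2 -0. ] t 8.0833 w 64.0
row [0.0002 0.0005 0.1647] [-0.001  0.001 -0.002]
foot_end scene [([224.1, 201.6], 0.51)]
leg scene [([229.4, 216.8], 0.49)]
foot_end side [([246.5, 151.8], 0.47)]
leg side [([243.6, 171.9], 0.64), ([232.8, 183.2], 0.46)]
```

```bash
python3 -m jog '0 0 0.03 0 0 0;0 0 0.07 0 0 0;0 0 0.11 0 0 0;0 0 0.15 0 0 0;0 0 0.164 0 0 0;0 0 0.164 0 0 0;0 0 0.164 0 0 0'
python3 -m jog '0 0 0.001 0 0 0;0 0 0.001 0 0 0;0 0 0.001 0 0 0;0 0 0.001 0 0 0;0 0 0.001 0 0 0;0 0 0.001 0 0 0;0 0 0.001 0 0 0;0 0 0.001 0 0 0;0 0 0.001 0 0 0;0 0 0.001 0 0 0' -1 35
python3 - <<'E'
from h import *
plan([573,1.5,137],-149)
E
```

```text
time_s: 8.97
ee_pos: [573.7, 1.3, 157.0]
ee_rot: [-179.9, 0.1, -149.2]
force: [-0.3, -0.4, 0.7]
gripper_width: 72.6
time_s: 9.8
ee_pos: [573.7, 1.3, 156.5]
ee_rot: [-179.9, 0.1, -149.2]
force: [-0.8, -0.3, 1.2]
gripper_width: 27.2
pos [573.7   1.3 156.5] rot [-1.799e+02  1.000e-01 -1.492e+02] q6 -121.8 F [-0.8 -0.3  1.2] t 9.8 w 27.2
row [0.001  0.0012 0.0391] [-0.001  0.001 -0.002]
```

Width is 27.2. It may still be closing (the leg is 22, the foot 28).

```bash
python3 -m jog '0 0 0 0 0 0;0 0 0 0 0 0;0 0 0 0 0 0;0 0 0 0 0 0;0 0 0 0 0 0'
python3 - <<'E'
from h import *
plan([573,1.5,137],-149)
a=save("scene","pics/s4.png")[165:265,170:300];b=save("side","pics/d4.png")[80:220,185:315]
cv2.imwrite("pics/crop4.png",np.hstack([cv2.resize(a,None,fx=3,fy=3,interpolation=2),cv2.resize(b,(390,300),interpolation=2)])[:,:,::-1])
E
```

```text
time_s: 10.22
ee_pos: [573.7, 1.2, 156.5]
ee_rot: [-179.9, 0.1, -149.2]
force: [-0.3, -0.9, 0.9]
gripper_width: 27.0
pos [573.7   1.2 156.5] rot [-1.799e+02  1.000e-01 -1.492e+02] q6 -121.8 F [-0.3 -0.9  0.9] t 10.2167 w 27.0
row [0.001  0.0013 0.0391] [-0.001  0.001 -0.002]
```

View pics/crop4.png

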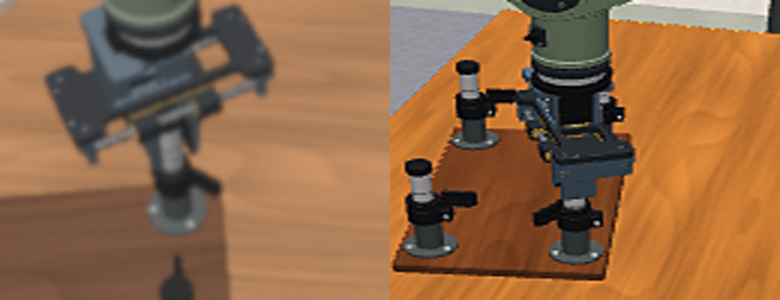

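Width 27.0 suggests the fingers' upper part holds the 28 mm rubber foot. In the crop the fingers straddle the leg and clear the lever, so it is still a grip on the leg. Push 19 mm down.

```bash
python3 -m jog '0 0 0.005 0 0 0;0 0 0.01 0 0 0;0 0 0.015 0 0 0;0 0 0.02 0 0 0;0 0 0.025 0 0 0;0 0 0.03 0 0 0;0 0 0.035 0 0 0;0 0 0.038 0 0 0;0 0 0.038 0 0 0;0 0 0.038 0 0 0;0 0 0.038 0 0 0'
python3 - <<'E'
from h import *
plan([573,1.5,137.4],-149)
a=save("scene","pics/s5.png")[165:285,170:300];b=save("side","pics/d5.png")[80:220,185:315]
for n in("scene","side"):
  for q in("foot_end","leg","other_foot","lever_tip"): print(q,n,[(np.round(d["location"],1).tolist(),round(d["confidence"],2)) for d in tip_of(q,n)][:2])
  print(n,"expect foot",proj(n,[573,1.5,172]).round(1),"mark",proj(n,[573,1.5,110]).round(1))
save("wrist","pics/w5.png")
cv2.imwrite("pics/crop5.png",np.hstack([cv2.resize(a,(390,360),interpolation=2),cv2.resize(b,(390,360),interpolation=2)])[:,:,::-1])
E
```

```text
time_s: 11.23
ee_pos: [573.6, 1.2, 137.0]
ee_rot: [-179.9, 0.1, -149.2]
force: [0.4, 0.1, -2.5]
gripper_width: 27.1
pos [573.6   1.2 137. ] rot [-1.799e+02  1.000e-01 -1.492e+02] q6 -121.8 F [ 0.4  0.1 -2.5] t 11.2333 w 27.1
row [ 0.0008  0.0011 -0.0009] [-0.001  0.001 -0.002]
foot_end scene [([225.5, 204.5], 0.65), ([224.7, 258.6], 0.49)]
leg scene [([369.7, 238.7], 0.53), ([229.4, 220.4], 0.44)]
other_foot scene [([226.4, 257.8], 0.9)]
lever_tip scene [([242.9, 225.4], 0.63)]
scene expect foot [225.9 206.3] mark [227.4 218.6]
foot_end side []
leg side []
other_foot side [([193.6, 159.9], 0.75)]
lever_tip side [([232.5, 185.1], 0.42), ([248.4, 175.1], 0.21)]
side expect foot [246.4 159.2] mark [246.7 175.4]
```

View pics/crop5.png

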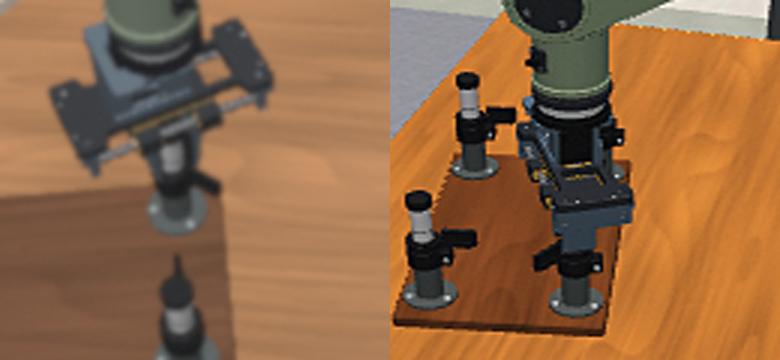

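View pics/w5.png

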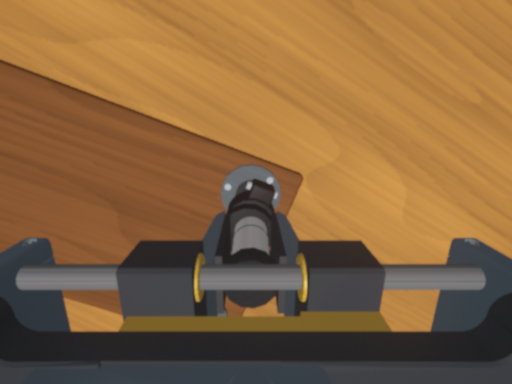

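```bash
python3 - <<'E'
from h import *
im=cv2.imread("pics/w5.png")[160:320,180:320]
cv2.imwrite("pics/w5c.png",cv2.resize(im,(700,600),interpolation=cv2.INTER_CUBIC) if 0 else cv2.resize(im,None,fx=3.75,fy=3.75,interpolation=cv2.INTER_CUBIC))
for z in(110,172): print(z,[(proj("wrist",[573.6+dx,1.2+dy,z])).round(1) for dx,dy in((0,0),(11,0),(-11,0))])
E
```

```text
110 [array([250.4, 232.2]), array([242.4, 244.4]), array([258.6, 219.5])]
172 [array([250.3, 287.3]), array([238.8, 303.8]), array([262.2, 270.1])]
```

View pics/w5c.png

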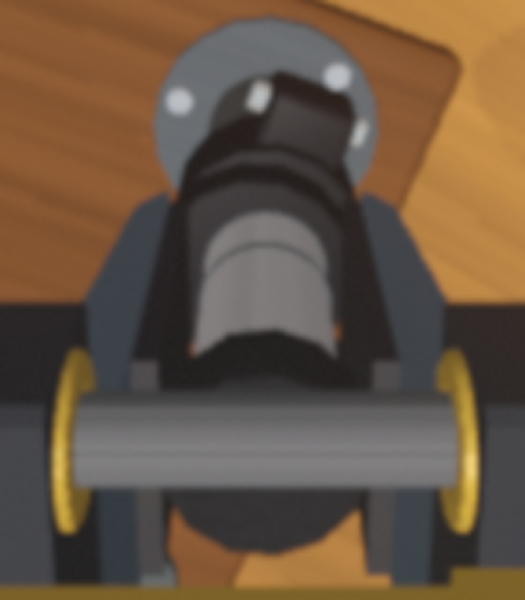

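```bash
python3 - <<'E'
from h import *
u=np.array([np.cos(np.radians(-149.2)),np.sin(np.radians(-149.2)),0])
for c in([573.6,1.2],[572,3]):
  for z,r in((107,11),(110,11),(113,11),(121,11),(125,11),(129,11),(154,14),(158,14),(162,14),(172,-14),(176,-14)):
    print(c,z,proj("wrist",np.array([*c,z])+r*u).round(1))
E
```

```text
[573.6, 1.2] 107 [250.4 215.8]
[573.6, 1.2] 110 [250.4 217.4]
[573.6, 1.2] 113 [250.4 219.1]
[573.6, 1.2] 121 [250.3 223.9]
[573.6, 1.2] 125 [250.3 226.4]
[573.6, 1.2] 129 [250.3 229. ]
[573.6, 1.2] 154 [250.3 243.5]
[573.6, 1.2] 158 [250.3 247.2]
[573.6, 1.2] 162 [250.3 251. ]
[573.6, 1.2] 172 [250.3 311.5]
[573.6, 1.2] 176 [250.3 317.3]
[572, 3] 107 [253.8 215.2]
[572, 3] 110 [253.8 216.8]
[572, 3] 113 [253.9 218.5]
[572, 3] 121 [254.  223.2]
[572, 3] 125 [254.1 225.7]
[572, 3] 129 [254.2 228.4]
[572, 3] 154 [254.8 242.8]
[572, 3] 158 [254.9 246.4]
[572, 3] 162 [255.  250.2]
[572, 3] 172 [255.  310.7]
[572, 3] 176 [255.2 316.6]
```

The wrist crop shows the foot clamped between the fingers, the ring top edge at row 216.5 (expected 217.4), the upper mark at 224.8 (expected 226.4) and the foot's lower edge at 249.3 (expected 247.2). So the leg is on its mark to within about 1–2 mm. Now swing clockwise.

```bash
python3 -m jog '0 0 0 0 0 0.05;0 0 0 0 0 0.1;0 0 0 0 0 0.15;0 0 0 0 0 0.2;0 0 0 0 0 0.25;0 0 0 0 0 0.3;0 0 0 0 0 0.35;0 0 0 0 0 0.4;0 0 0 0 0 0.4'
python3 -m jog '0 0 0 0 0 0.05;0 0 0 0 0 0.1;0 0 0 0 0 0.15;0 0 0 0 0 0.2;0 0 0 0 0 0.25;0 0 0 0 0 0.3;0 0 0 0 0 0.33;0 0 0 0 0 0.36;0 0 0 0 0 0.36'
python3 - <<'E'
from h import *
plan([573.6,1.2,137],133.5);print(state()["torque"].round(2))
a=save("scene","pics/s6.png")[165:285,170:300];b=save("side","pics/d6.png")[80:220,185:315]
for n in("scene","side"):
  print(n,[(np.round(d["location"],1).tolist(),round(d["confidence"],2)) for d in tip_of("lever_tip",n)][:3],[proj(n,[573+57*np.cos(g),1.5+57*np.sin(g),118]).round(1) for g in np.radians([9.4,20])])
w=save("wrist","pics/w6.png")[150:320,150:350]
cv2.imwrite("pics/crop6.png",np.hstack([cv2.resize(a,(390,360),interpolation=2),cv2.resize(w,(400,360),interpolation=2)])[:,:,::-1])
E
```

```text
time_s: 12.53
ee_pos: [573.5, 1.0, 137.2]
ee_rot: [-180.0, 0.1, 174.8]
force: [1.5, -0.9, -5.2]
gripper_width: 26.7
time_s: 13.28
ee_pos: [573.1, 2.1, 137.3]
ee_rot: [179.9, -0.0, 142.4]
force: [-0.7, 2.3, -2.4]
gripper_width: 27.0
pos [573.1   2.1 137.3] rot [179.9  -0.  142.4] q6 -53.5 F [-0.7  2.3 -2.4] t 13.2833 w 27.0
row [-0.0019 -0.0009  0.0006] [ 0.001 -0.001  0.099]
[ 1.65 -0.11  0.66]
scene [([227.7, 238.8], 0.57), ([224.4, 235.9], 0.56)] [array([228. , 234.9]), array([231.9, 234.3])]
side [([225.4, 174.6], 0.62)] [array([228.6, 172.2]), array([228.4, 174.3])]
```

View pics/crop6.png

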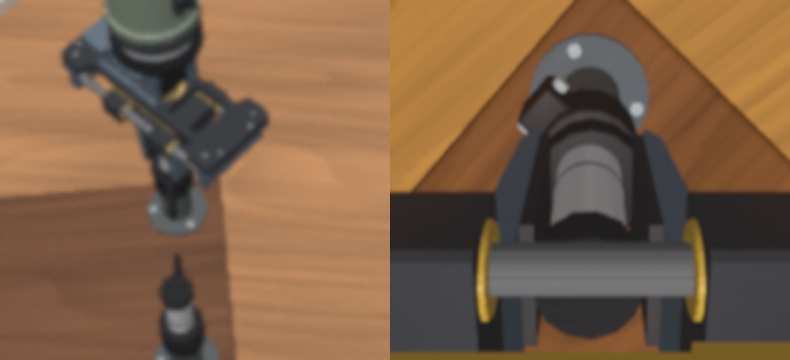

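The lever is following the finger (side lever tip at (225,175), about 20° world). Continue in small steps and watch for the stop.

```bash
for i in 1; do :; done
python3 -m jog '0 0 0 0 0 0.02;0 0 0 0 0 0.04;0 0 0 0 0 0.04;0 0 0 0 0 0.04'; python3 -c "
from h import *
plan([573.6,1.2,137],133.5);print(state()['torque'].round(2))"
python3 -m jog '0 0 0 0 0 0.02;0 0 0 0 0 0.04;0 0 0 0 0 0.04;0 0 0 0 0 0.04'; python3 -c "
from h import *
plan([573.6,1.2,137],133.5);print(state()['torque'].round(2))"
python3 -m jog '0 0 0 0 0 0.02;0 0 0 0 0 0.04;0 0 0 0 0 0.04;0 0 0 0 0 0.04'; python3 -c "
from h import *
plan([573.6,1.2,137],133.5);print(state()['torque'].round(2))"
```

```text
time_s: 13.87
ee_pos: [572.4, 3.3, 137.4]
ee_rot: [179.9, -0.2, 138.9]
force: [-2.9, 5.2, -2.4]
gripper_width: 27.3
pos [572.4   3.3 137.4] rot [179.9  -0.2 138.9] q6 -49.9 F [-2.9  5.2 -2.4] t 13.8667 w 27.3
row [-0.0046 -0.0015  0.0007] [ 0.001 -0.002  0.059]
[ 2.27 -0.17  0.62]
time_s: 14.2
ee_pos: [571.4, 4.4, 137.4]
ee_rot: [179.9, -0.3, 135.3]
force: [-4.5, 6.0, -2.2]
gripper_width: 27.5
pos [571.4   4.4 137.4] rot [179.9  -0.3 135.3] q6 -46.4 F [-4.5  6.  -2.2] t 14.2 w 27.5
row [-0.0077 -0.0015  0.0008] [ 0.001 -0.004  0.02 ]
[ 2.19 -0.17  0.63]
time_s: 14.53
ee_pos: [569.7, 4.4, 137.4]
ee_rot: [-179.9, -0.5, 131.7]
force: [-5.1, 3.1, 1.2]
gripper_width: 26.8
pos [569.7   4.4 137.4] rot [-179.9   -0.5  131.7] q6 -42.8 F [-5.1  3.1  1.2] t 14.5333 w 26.8
row [-0.01    0.0016  0.0007] [-0.001 -0.005 -0.019]
[1.   1.23 0.25]
```

```bash
python3 - <<'E'
from h import *
a=save("scene","pics/s7.png")[165:285,170:300];b=save("side","pics/d7.png")[130:220,195:285]
for n in("scene","side"):
  print(n,[(np.round(d["location"],1).tolist(),round(d["confidence"],2)) for d in tip_of("lever_tip",n)][:3],[proj(n,[573+57*np.cos(g),1.5+57*np.sin(g),118]).round(1) for g in np.radians([9.4,20])])
w=save("wrist","pics/w7.png")[150:320,150:350]
for d in tip_of("lever_tip","wrist"): print(d,atz("wrist",d["location"],118).round(1))
for q in ("ring_top","foot_end","leg"): print(q,[(np.round(d["location"],1),atz("wrist",d["location"],dict(ring_top=110,foot_end=172,leg=110)[q]).round(1)) for d in tip_of(q,"wrist")])
cv2.imwrite("pics/crop7.png",np.hstack([cv2.resize(b,(360,360),interpolation=2),cv2.resize(w,(424,360),interpolation=2)])[:,:,::-1])
E
```

```text
scene [([225.2, 217.9], 0.73), ([225.0, 237.1], 0.5)] [array([228. , 234.9]), array([231.9, 234.3])]
side [] [array([228.6, 172.2]), array([228.4, 174.3])]
ring_top [(array([250.6, 240.4]), array([ 5.738e+02, -5.000e-01,  1.100e+02]))]
foot_end [(array([249.4, 296.7]), array([573.1,  -0.7, 172. ]))]
leg []
```

View pics/crop7.png

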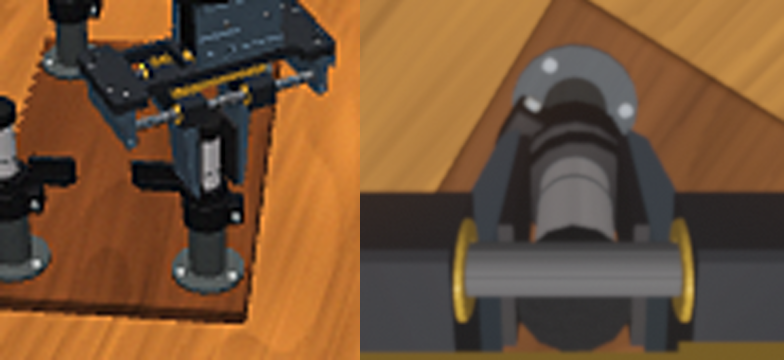

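The wrist view puts the leg at (573,0), while the hand has been pushed about 6 mm along tool +x by the lever's reaction. The lever (end at side crop (132,175)) is at roughly 16° world, still about 7° short of shut. I'll shift the hand back along tool −x, which pushes the blade on.

```bash
python3 -m jog '-0.003 0 0 0 0 0;-0.006 0 0 0 0 0;-0.009 0 0 0 0 0;-0.012 0 0 0 0 0;-0.014 0 0 0 0 0;-0.014 0 0 0 0 0;-0.014 0 0 0 0 0'
python3 - <<'E'
from h import *
plan([573.3,0.5,137],131.7);print(state()["torque"].round(2))
save("side","pics/d8.png")
print([(np.round(d["location"],1).tolist(),round(d["confidence"],2)) for d in tip_of("lever_tip","side")][:3])
save("wrist","pics/w8.png")
for q,z in (("ring_top",110),("foot_end",172),("lever_tip",118)): print(q,[(np.round(d["location"],1),atz("wrist",d["location"],z).round(1)) for d in tip_of(q,"wrist")])
E
```

```text
time_s: 15.57
ee_pos: [569.8, 4.1, 137.5]
ee_rot: [-179.8, -1.3, 131.7]
force: [-12.0, 18.6, 7.3]
gripper_width: 27.4
pos [569.8   4.1 137.5] rot [-179.8   -1.3  131.7] q6 -43.4 F [-12.   18.6   7.3] t 15.5667 w 27.4
row [-0.01    0.0004  0.0008] [-0.002 -0.014  0.   ]
[3.37 2.12 0.36]
[]
ring_top [(array([250. , 238.2]), array([5.722e+02, 4.000e-01, 1.100e+02]))]
foot_end [(array([250.9, 292.7]), array([572.6,   0.9, 172. ]))]
lever_tip []
```

```bash
python3 - <<'E'
from h import *
g0=np.radians(9.4);L=np.array([573.3,1.2]);ux=np.array([np.cos(g0),np.sin(g0)])
save("scene","pics/s8.png")
def out(im,n,c,ang,col,x0,y0,f):
    a=np.radians(ang);d=np.array([np.cos(a),np.sin(a)]);m=np.array([-d[1],d[0]])
    for z in(125,):
        P=[np.array([*(c+d*r+m*s),z]) for r,s in((20,3),(57,3),(57,-3),(20,-3))]
        p=np.array([(proj(n,q)+.5-[x0,y0])*f for q in P]).astype(int)
        cv2.polylines(im,[p],True,col,1)
rows=[]
for n,file,x0,y0,w,h in(("side","d8",183,145,75,50),("scene","s8",195,195,75,50)):
    f=5;im=cv2.resize(cv2.imread(f"pics/{file}.png")[y0:y0+h,x0:x0+w],None,fx=f,fy=f,interpolation=cv2.INTER_CUBIC);o=im.copy()
    out(o,n,L,9.4,(0,255,0),x0,y0,f);out(o,n,L,20,(0,0,255),x0,y0,f)
    out(o,n,L+160*ux,189.4,(0,255,0),x0,y0,f)
    rows.append(np.hstack([im,o]))
cv2.imwrite("pics/cmp8.png",np.vstack(rows))
E
```

```text
(no output)
```

View pics/cmp8.png

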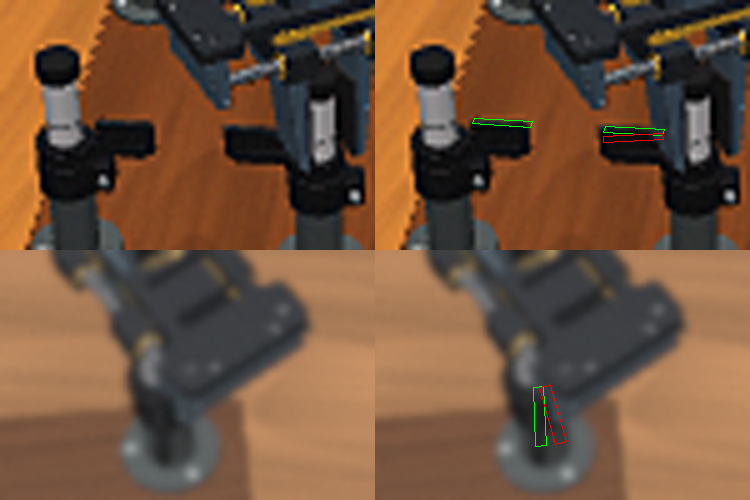

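In the side view our lever (top edge (225,127) to (285,137)) runs parallel to the set leg's shut lever and fits the 9° outline, not the 20° one. The 22 N push moved nothing, so the lever is on its stop. Hold with a light push, then check the mark once more.

```bash
python3 -m jog '-0.006 0 0 0 0 0;-0.006 0 0 0 0 0;-0.006 0 0 0 0 0;-0.006 0 0 0 0 0;-0.006 0 0 0 0 0;-0.006 0 0 0 0 0'
python3 - <<'E'
from h import *
plan([573.3,0.5,137],131.7)
im=save("wrist","pics/w9.png")
for q,z in (("ring_top",110),("foot_end",172),("leg",110)): print(q,[(np.round(d["location"],1),atz("wrist",d["location"],z).round(1)) for d in tip_of(q,"wrist")])
y=np.radians(131.7);u=np.array([np.cos(y),np.sin(y),0])
c=im[170:310,190:310,::-1];f=4;c=cv2.resize(c,None,fx=f,fy=f,interpolation=cv2.INTER_CUBIC);o=c.copy()
for z,r in((110,11),(121,11),(125,11),(129,11),(158,14)):
    p=proj("wrist",np.array([573.3,1.,z])+r*u);print(z,p.round(1));q=((p+.5-[190,170])*f).astype(int);cv2.line(o,(q[0]-25,q[1]),(q[0]+25,q[1]),(0,255,0),1)
cv2.imwrite("pics/w9c.png",np.hstack([c[:,:400],o[:,:400]]))
for n,uv0 in(("scene",None),):
    grab_frame(n);print([(q,[np.round(d["location"]).tolist() for d in tip_of(q,n)][:1]) for q in("mug","stapler","tape","plant_pot")])
E
```

```text
time_s: 16.42
ee_pos: [569.7, 4.4, 137.6]
ee_rot: [-179.8, -1.6, 131.7]
force: [-7.3, 10.6, 2.6]
gripper_width: 27.0
pos [569.7   4.4 137.6] rot [-179.8   -1.6  131.7] q6 -43.7 F [-7.3 10.6  2.6] t 16.4167 w 27.0
row [-0.0107  0.0001  0.0008] [-0.002 -0.018  0.001]
ring_top [(array([249.3, 239.3]), array([ 5.722e+02, -1.000e-01,  1.100e+02]))]
foot_end [(array([250.6, 297.5]), array([574.4,  -1.1, 172. ]))]
leg [(array([250.6, 241.3]), array([573.9,  -0.6, 110. ]))]
110 [251.6 224.6]
121 [251.6 230.9]
125 [251.6 233.3]
129 [251.6 235.9]
158 [251.8 253.6]
[('mug', [[368.0, 243.0]]), ('stapler', [[367.0, 273.0]]), ('tape', []), ('plant_pot', [[335.0, 189.0]])]
```

View pics/w9c.png

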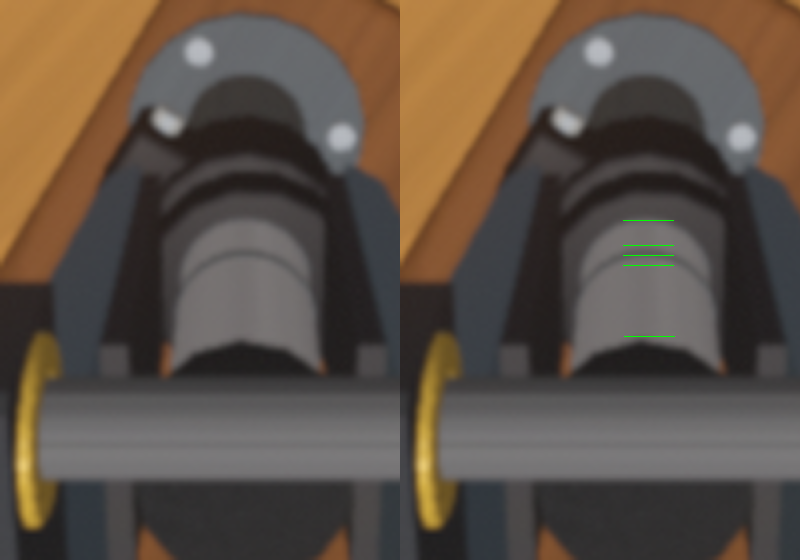

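```bash
python3 - <<'E'
from h import *
save("side","pics/d9.png")
g=cv2.imread("pics/d9.png")[:,:,2].astype(float)
L=np.array([573.3,1.2]);g0=np.radians(9.4);C=L+160*np.array([np.cos(g0),np.sin(g0)])
for nm,c,angs,cols in(("set",C,(184.4,189.4,199.4),range(205,213)),("ours",L,(4.4,9.4,19.4),range(229,238))):
    rows=[]
    for x in cols:
        p=g[162:178,x];k=np.argmin(np.diff(p)) ;t=(p[:max(k,1)].mean()+p[k+2:k+5].mean())/2
        j=np.where((p[:-1]>t)&(p[1:]<=t))[0];rows.append(162+j[0]+(p[j[0]]-t)/(p[j[0]]-p[j[0]+1]) if len(j) else np.nan)
    print(nm,np.round(rows,2))
    for a in angs:
        d=np.array([np.cos(np.radians(a)),np.sin(np.radians(a))]);q=np.array([proj("side",[*(c+d*r),125]) for r in(20,57)])
        pr=[np.interp(x,*(zip(*sorted(q.tolist())))) for x in cols];print(a,np.round(pr,2),"mean diff",np.nanmean(np.array(rows)-pr).round(2))
E
```

```text
set [168.62 168.69 168.66 168.93 168.89 168.77 168.77 168.77]
184.4 [169.38 169.5  169.62 169.74 169.85 169.97 170.09 170.21] mean diff -1.03
189.4 [168.88 168.94 169.   169.07 169.13 169.19 169.25 169.31] mean diff -0.33
199.4 [167.92 167.88 167.83 167.79 167.75 167.7  167.66 167.62] mean diff 1.0
ours [169.66 169.62 169.88 169.84 169.77 169.78 169.7  170.06 170.53]
4.4 [169.42 169.54 169.65 169.77 169.88 170.   170.12 170.23 170.35] mean diff -0.01
9.4 [170.37 170.43 170.5  170.56 170.62 170.68 170.75 170.81 170.87] mean diff -0.75
19.4 [172.23 172.19 172.15 172.1  172.06 172.02 171.97 171.93 171.89] mean diff -2.19
```

Against the set lever's own offset, ours measures about 6–9° world, which means shut. Hand in.

```bash
python3 -c "
from h import *
print(job_done());s=state();print(s['time_s'],s['force'].round(1),s['gripper_width'],s['ee_pos'].round(1))"
```

```text
the job is handed in; nothing more can be done
None
the job is handed in; nothing more can be done
```

I pushed the long leg down to its mark, swung its lever clockwise to its stop without letting go, and handed the job in still gripping at about 16.5 s. The hand-in gave no verdict.

**How it went:** I first pressed the foot down with shut fingers to a known height (slide about 19 mm). Then I gripped the leg at 35 N, pushed it the last 19 mm and turned the hand clockwise about 79°.

**Last checks:**
- **Mark:** the upper mark looked about 1.5 mm low and the foot's lower edge about 2 mm high, both inside the 4 mm allowed. The hand's height rose 0.6 mm during the swing.
- **Lever:** a 22 N push did not move it. In the side view it lies along the shut direction, as the set leg's lever does, to within a few degrees.
- **Grip:** the opening was 27.0 mm, so the fingers hold the 28 mm rubber foot, not the bare 22 mm tube below it. About 13 N of side push against the lever remained.
- **Mug, stapler and plant:** found within 1–5 pixels of where they started.

**What failed or disagreed:**
- **Hand position:** near the stop the lever's reaction shifted the hand about 5 mm along the jaws and tilted it 1.6°. My move to push it back changed nothing, because the lever was already on its stop.
- **Push force:** the force reading showed almost nothing while I pressed on the foot, though about 5 N was expected. Pictures confirmed that the leg had moved.
- **Tape roll:** the network missed it in the last picture, so I have no final reading for it. The arm passed about 190 mm above it.

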